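Close a terminal box with its slotted cover and wing nut

ROBOT

A 7-joint arm with a two-finger parallel gripper is mounted at the origin on the work surface. World frame = base frame: x ahead of the robot, y to its left, z up, the work surface at z = 0. Lengths are in m, angles in rad, forces in N, time in s.
With the tool pointing down it reaches from about 0.425 to 0.925 m from the base axis. Payload 6.8 kg.
Tool frame: the origin (TCP) lies at the very end of the fingers, on their centre line; the grasp point (between the pads) lies bot.grip_point_offset behind it (bot.grip_point_offset is the distance from the TCP to the grasp point, in m); z points along the fingers, y is the line along which they close (so a half turn about z gives the same grasp; the last joint's range is limited). The gripper opens to 85 mm and grips with 20 to 120 N. Pads are 22 mm wide; open, the fingers measure 114 mm over their backs; the gripper's body (76 mm by 85 mm) begins 54 mm behind the grasp point. The pads swing forward as they close: fully open they stand 13 mm farther back than shut.
Start: joints at [-1.282, 0.477, 0.022, 1.555, -0.011, 1.109, -0.083], TCP at [0.261, 0.623, 0.195] pointing down, gripper open.
Joint ranges: [-2.96, 2.96], [-0.34, 2.1], [-1.41, 1.46], [0.24, 2.44], [-1.37, 4.51], [0.17, 1.92], [-2.96, 2.96]. Speed limits (rad/s): [2.39, 2.39, 3.14, 3.14, 3.14, 3.14, 3.14].

INTERFACE

Orientations are given as a unit quaternion [w, x, y, z].
In Python, from station import bot, imaging gives the robot as it stands. The module is installed in compiled form; this text tells all that it offers.
- The arm moves only by the tool carry_out, never from a script. Its argument "targets" is one flat list of numbers, 5 for each row, row after row: the closure in counts, from 0 (fully open) to 255 (shut), then the shift along the world's x, y, z in mm, then the turn about the world's z in degrees. A call has 1 to 20 rows; each row shifts and turns the commanded pose from where the row before left it; what a row does not reach is not made up. A row lasts 1/10 s, in which the tool goes at most 50 mm and 8.59 degrees, less where a joint would pass 70% of its speed; a pose out of reach is approached as far as the arm can. A call is refused whole if a number of a shift passes 50 or a number of a turn 8.59, either way. A call with a gripper value outside its range is refused whole. The fingers move at their own pace and stop on an object; "newtons" is the grip in N (left out, the last holds). Time passes only in rows, so rows that do not move let the fingers close. It gives the time, the measured TCP pose, the force, the opening and the grip force at its end, in the units of the state.
- bot.get_obs(): the state, without advancing time (a new reading comes with each control period).
- imaging.read_camera(name): name is "scene" or "top"; returns a dict with "frame" (480x640x3 uint8, red, green, blue), "fov_y" (degrees; the focal length in pixels is half the picture's height over the tangent of half this angle, whatever the lens; pixels are square), "cx", "cy" (the principal point, pixels), "pose" (4x4, takes a point from camera to world coordinates). Camera axes: x right, y up, looking along -z (the intrinsics and any distortion apply to the point x, -y, -z); pixel columns grow to the right and rows downward; lengths in m; the calibration is good to about 2 mm. A picture is of the moment at which its call begins. There is no depth.
- bot.hand_in(): hands the job in; it is judged then, once.
The state is a dict: "t": time; "q": joint angles; "joint_vel": joint speeds; "joint_torque": joint torques, N m; "eef_pos": TCP position; "tool_rot": TCP orientation; "contact_force": force on the tool from outside, world axes, zero at the start; "torque": the same for the moment, N m; "gripper_width": opening from 0.0 (shut) to 1.0 (fully open); "grasp_force": force on a finger pad.
Only numpy, scipy, OpenCV 4.12 (cv2) and the standard library are available. Lean on these libraries where they do the work, as an engineer would, in place of code of your own. Each camera call takes 0.05 s, during which the arm holds its last target. There are 200 camera calls.

TASK

Close the terminal box on the lab bench: take the yellow cover by its black handle, slide its open slot around the box's stud underneath the red wing nut and let it down so that it sits flat and fully home on the box. Then spin the wing nut clockwise until it is snug against the cover, and let go, leaving the other things on the bench where they are.

Things in the scene. Friction and masses are not known exactly. Their poses are not given: they have to be found in the camera images.
- box: Fixed slate-blue open-topped box, 135 x 100 x 45 mm, walls 5 mm. Origin on the bench on the axis of its upright brass stud; z up. Outer faces at x = -90 and +45, y = -50 and +50 mm; opening from x = -85 to +40, y = -45 to +45 mm. -x is the side nearer the robot (box turned up to 0.35 rad); the cover slides in from there along the box's +x, its own x along the box's x.
- box_rim (a point): Point on the stud's axis at the height of the box's flat rim, 45 mm above the bench; axes as the box's. The stud is 14 mm in diameter and ends 26 mm above this point, hidden in the blind wing nut. Between rim and nut the stud is bare.
- cover: Loose yellow plate, 149 (x) x 110 (y) x 5 mm, 0.15 to 0.28 kg, on the bench right side up. Origin where the stud's axis belongs, at the foot of the ribs. Plate x = -97 to +52, y = -55 to +55, z = 3 to 8 mm. Ribs 3 mm deep below it, 4 mm thick, at y = -40 and +40, x = -81 to +34 mm: they drop inside the box walls with 3 mm play sideways, 4 lengthways. Seated, its origin is 42 mm above the box's.
- cover_slot (a point): Middle of the mouth of the cover's slot, at x = 52, y = 0, z = 5.5 mm in the cover's frame; axes as the cover's. The slot is 22 mm wide, open at this +x edge and through the full plate, and ends square at x = -11 mm.
- cover_handle (a point): Grasp point in the cover's black handle, an upright slab 12 mm thick along the cover's x, 56 mm long along its y, rising from the plate's top (z = 8) to z = 46 mm. The point is at x = -78, y = 0, z = 33 mm in the cover's frame; axes as the cover's.
- wing_nut: Red wing nut on the box's stud; it cannot come off. Origin on the stud's axis at its underside: 62 to 65 mm above the bench at the start, 50 mm when snug. Hub 26 mm in diameter, 22 mm high; above that only an upright flat wing 10 mm thick, 68 mm from tip to tip. The wing's long direction is at the frame's yaw + 1.971 rad, at the start within 0.4 rad of the box's y axis.
- nut_top (a point): Point on the stud's axis in the middle of the wing's upper edge, 45 mm above the nut's underside (the two rounded ears rise 3 mm higher); axes as the wing nut's.
- nut_turn (a joint): Angle of the wing nut, rad, growing clockwise seen from above; 0 to 0.8 at the start. Each rad clockwise lowers it 3.82 mm (coarse thread, 24 mm a turn). Turning takes about 0.08 N m; it stays where left. It meets the seated cover at about 3.9, from where it stiffens quickly: 0.1 to 0.2 rad more make it snug (0.1 rad presses with about 8 N).
- adapter: Bystander: loose black power adapter block 110 x 65 x 38 mm; origin at the centre of its underside.
- screwdriver: Bystander: loose yellow-handled screwdriver 170 mm long, lying on the bench; origin near its middle.
- tub: Bystander: loose white tub with a green lid, 56 mm in diameter and 55 mm high; origin at the centre of its underside.
Not all that is in view belongs to the job. Of the things like the box, leave any that is pink; of the rest the smaller one is meant.

How it is judged:
On the way, in this order (a step that is already met when the one before it is completed fails the run):
1. the cover sits flat and fully home on the box, around the stud and under the nut (x of cover in the frame of box between -0.008 and 0.008 m and y of cover in the frame of box between -0.006 and 0.006 m and z of cover in the frame of box between 0.039 and 0.0445 m and angle between cover's own z axis and vertical below 0.035 rad and angle between the x axis of cover and the x axis of box, either way round below 0.12 rad), for 0.2 s.
2. the wing nut is snug against the seated cover (all of step 1 and contact force between wing_nut and cover above 4 N), for 0.2 s.
At the end, for the whole second after the job is handed in: The cover lies flat on the box's rim (origin 39 to 44.5 mm above the box's origin, within 8 mm of it along the box's x and 6 mm along its y, tilted less than 0.035 rad, turned less than 0.12 rad from the box), the released wing nut presses on it with more than 4 N, and nut and cover are at rest (all of step 2 and velocity of joint nut_turn below 0.1 rad/s and linear speed of cover below 0.02 m/s); the robot touches nothing.
It fails at once if a bystander (adapter, screwdriver or tub) is shifted by more than 30 mm (distance of any of adapter, screwdriver, tub from where it was at the start of the episode above 0.03 m).
It also fails if it takes over 72 s, if anything falls off the work surface, if the arm or the gripper's body presses on something with over 40 N, if the wrist force passes 120 N, or if a joint passes its speed limit or range.

## Working session

There is one attempt and no reset: what is moved stays moved. The work goes in short steps, Python scripts to look and compute and a tool call to move; the robot and the scene stay as the last step left them, time stands still between calls to the robot, and variables do not carry over. Pictures are saved under pics/ and viewed, at most 10 in all, crops included, and the job is handed in when it is done.

Besides the shell and the picture viewer there is one more tool, called after ">>>" in YAML: its name, and indented under it one key for each argument. carry_out: Moves the arm, as the interface text tells. Its arguments: {"type":"object","properties":{"targets":{"type":"array","items":{"type":"number"}},"newtons":{"type":"number"}},"required":["targets"]}

```bash
mkdir -p pics
python3 - <<'E'
from station import bot, imaging
import cv2, numpy as np
print(bot.get_obs(), bot.grip_point_offset)
for n in ["scene","top"]:
    d=imaging.read_camera(n); cv2.imwrite(f"pics/{n}0.png",d["frame"][:,:,::-1])
    print(n,{k:(v.round(4).tolist() if hasattr(v,'round') and hasattr(v,'tolist') else v) for k,v in d.items() if k!="frame"})
E
```

```text
{'t': 0.0, 'q': array([-1.28207959,  0.47782705,  0.0223793 ,  1.55645486, -0.01152348,
        1.10932303, -0.08308728]), 'joint_vel': array([-0.00034439,  0.00035256, -0.0005479 , -0.00020428,  0.00045618,
       -0.00015167,  0.0009382 ]), 'joint_torque': array([-6.01604224e-04, -5.96457911e+01,  1.60777163e+00, -2.81202418e+01,
        1.24399335e-02,  9.17419209e-03, -1.58354209e-05]), 'eef_pos': array([0.26065336, 0.62191592, 0.19420705]), 'tool_rot': array([-1.17264929e-04,  1.97114645e-01,  9.80379993e-01, -9.34501527e-04]), 'contact_force': array([ 0.11192338, -0.03185482,  0.5702326 ]), 'torque': array([ 0.05472274,  0.02431938, -0.01069399]), 'grasp_force': 0.0, 'gripper_width': 1.0008868595941354} 0.0187
scene {'fov_y': 47.58604215234833, 'cx': 322.1676977393504, 'cy': 243.08042459525473, 'pose': [[0.804, -0.4764, 0.3558, 1.1119], [0.5944, 0.6269, -0.5037, -0.7511], [0.0169, 0.6164, 0.7872, 1.2454], [0.0, 0.0, 0.0, 1.0]]}
top {'fov_y': 51.43748082193916, 'cx': 313.5749784724267, 'cy': 234.53744249437761, 'pose': [[0.0273, 0.9773, -0.2099, 0.3813], [-0.9996, 0.0274, -0.0026, -0.0268], [0.0032, 0.2099, 0.9777, 1.1875], [0.0, 0.0, 0.0, 1.0]]}
```

View pics/top0.png

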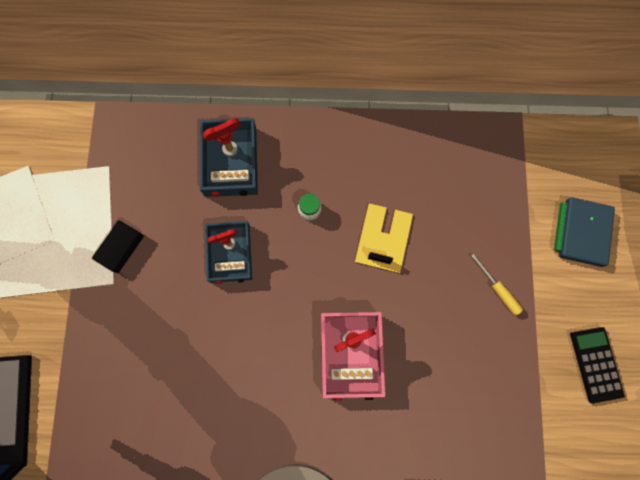

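View pics/scene0.png

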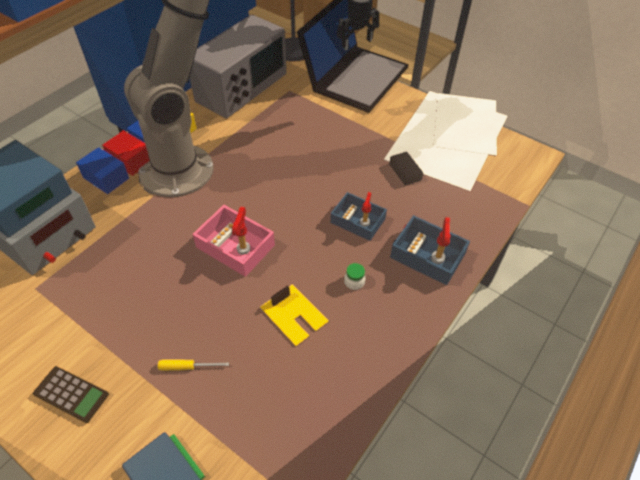

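The top view shows the small slate box at about (228,252), the cover at (385,238) with its handle at (380,258), and the tub at (309,206). The larger slate box at (228,155) and the pink one at (352,355) are decoys. I'll enlarge crops next.

```bash
cat > crop.py <<'E'
import cv2, numpy as np
def crop(img,x0,y0,w,h,s):
    c=cv2.resize(img[y0:y0+h,x0:x0+w],None,fx=s,fy=s,interpolation=cv2.INTER_CUBIC)
    for x in range(-(-x0//10)*10,x0+w,10):
        X=int((x-x0+.5)*s); cv2.line(c,(X,0),(X,8),(255,255,255),1); cv2.putText(c,str(x),(X-12,20),0,.4,(255,255,255),1)
        for y in range(-(-y0//10)*10,y0+h,10): cv2.circle(c,(X,int((y-y0+.5)*s)),1,(255,255,255),-1)
    for y in range(-(-y0//10)*10,y0+h,10):
        Y=int((y-y0+.5)*s); cv2.putText(c,str(y),(0,Y+4),0,.4,(255,255,255),1)
    return c
E
python3 - <<'E'
import cv2, numpy as np
from crop import crop
t=cv2.imread("pics/top0.png"); s=cv2.imread("pics/scene0.png")
cv2.imwrite("pics/a.png",np.hstack([crop(t,200,214,57,75,7),crop(t,355,200,57,75,7)]))
cv2.imwrite("pics/b.png",np.hstack([crop(s,326,182,66,74,6),crop(s,260,280,66+4,74,6)][:2])[:, :800])
E
```

```text
(no output)
```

View pics/a.png

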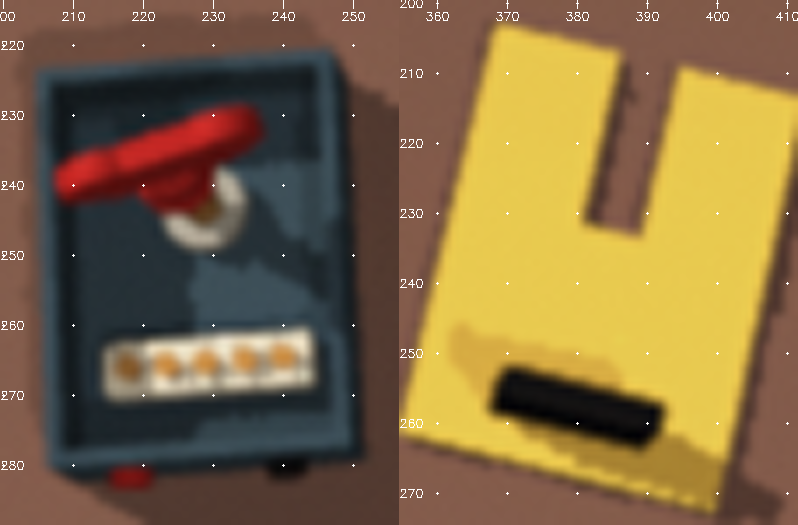

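View pics/b.png

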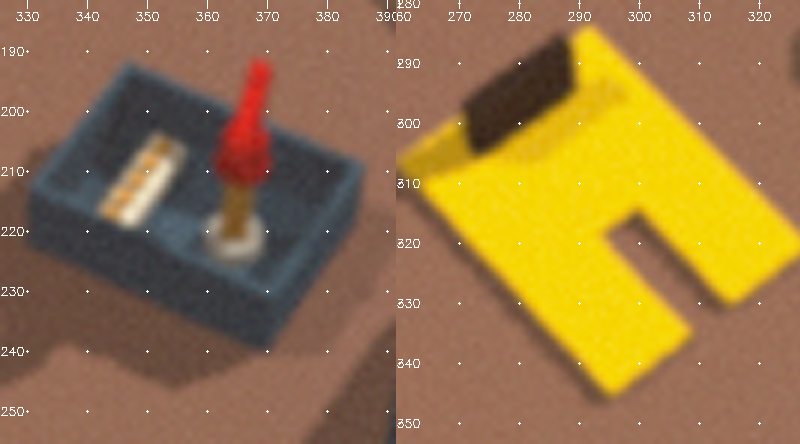

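The first crop shows the cover with its slot mouth toward world +x, and the small box with its wing tilted. The second shows the same two from the side. I'll fit poses from the corner readings of both views.

```bash
cat > cam.py <<'E'
import numpy as np
from scipy.optimize import least_squares
from station import bot, imaging
def meta(n):
    d=imaging.read_camera(n); return d
def proj(d,P):
    T=np.linalg.inv(d["pose"]); p=np.atleast_2d(P)@T[:3,:3].T+T[:3,3]
    f=240/np.tan(np.radians(d["fov_y"]/2))
    return np.c_[d["cx"]+f*p[:,0]/-p[:,2], d["cy"]+f*-p[:,1]/-p[:,2]]
def place(v,L,z=0):
    c,s=np.cos(v[2]),np.sin(v[2]); L=np.asarray(L,float)/1000
    return np.c_[v[0]+c*L[:,0]-s*L[:,1], v[1]+s*L[:,0]+c*L[:,1], z+L[:,2]]
def fit(obs,x0,z=0):
    "obs: list of (cam dict, local mm Nx3, pix Nx2)"
    r=lambda v: np.concatenate([(proj(d,place(v,L,z))-np.array(p)).ravel() for d,L,p in obs])
    s=least_squares(r,x0,loss="soft_l1"); return s.x, r(s.x).reshape(-1,2).round(1)
E
cat > m1.py <<'E'
from cam import *
t,s=meta("top"),meta("scene")
bt=(t,[[45,50,45],[45,-50,45],[-90,-50,45],[-90,50,45]],[[204.9,223.5],[247.1,220.6],[250.6,276.5],[206.4,279.6]])
bs=(s,[[-90,50,45],[-90,-50,45],[45,50,45],[45,-50,45],[45,-50,0],[-90,-50,0]],[[346.7,191.8],[330.8,212.8],[386.3,209],[370.5,230.7],[370.2,239.8],[330.5,221.5]])
K=[[52,55,8],[52,11,8],[-11,11,8],[-11,-11,8],[52,-11,8],[52,-55,8],[-97,-55,8],[-97,55,8]]
ct=(t,K,[[368.2,203.1],[386.4,207.1],[380.6,231.2],[389.2,233.4],[394.6,209.1],[412.2,213.4],[399.8,272.8],[354.9,261.6]])
cs=(s,K,[[327.3,320.3],[315.5,330.3],[299.8,314.5],[294.3,318.7],[308.8,334.5],[295.5,345.7],[258.5,306.2],[291.5,283.7]])
for nm,obs in [("box",(bt,bs)),("cover",(ct,cs))]:
    for o in ([obs[0]],[obs[1]],list(obs)):
        v,r=fit(o,[.5,0,0]); print(nm,v.round(4)); 
    print(r.tolist())
E
python3 m1.py
```

```text
box [0.6073 0.1785 0.105 ]
box [0.6047 0.1826 0.1028]
box [0.6065 0.1797 0.103 ]
[[-0.5, -0.1], [-0.3, -0.2], [-1.0, 0.7], [-0.3, 0.8], [0.1, 0.1], [-0.5, 0.4], [0.5, 0.4], [0.7, 1.1], [-0.4, 1.7], [-0.7, 1.6]]
cover [ 0.6549 -0.1987 -0.2142]
cover [ 0.6539 -0.1978 -0.2116]
cover [ 0.6545 -0.1984 -0.2128]
[[0.0, 0.1], [-0.7, 0.2], [-0.3, 0.5], [0.0, 0.4], [-0.1, 0.3], [-0.1, 0.2], [0.0, -0.4], [-0.1, -0.1], [0.8, 0.2], [-0.2, 0.0], [-0.2, -0.3], [-1.2, 0.3], [-0.0, 0.8], [-0.0, -0.2], [0.9, 0.7], [0.2, 0.6]]
```

>>> carry_out:
  targets: [0,8,-20,0,-2,0,16,-40,0,-4,0,16,-40,0,-4,0,16,-40,0,-4,0,16,-40,0,-4,0,16,-40,0,-4,0,16,-40,0,-4,0,16,-40,0,-4,0,16,-40,0,-4,0,16,-40,0,-4,0,16,-40,0,-4,0,16,-40,0,-4,0,16,-40,0,-4,0,16,-40,0,-4,0,16,-40,0,-4,0,16,-40,0,-4,0,16,-40,0,-4,0,16,-40,0,-4,0,16,-40,0,-4,0,16,-40,-10,-4]
  newtons: 60

```text
t: 2.2
eef_pos: [0.5743, -0.1592, 0.1862]
tool_rot: [0.001, 0.771, 0.637, 0.001]
contact_force: [0.6, 1.2, -0.2]
gripper_width: 1.0
grasp_force: 0.0
```

>>> carry_out:
  targets: [0,8,-20,-10,-2,0,0,0,0,0,0,0,0,0,0]

```text
t: 2.5
eef_pos: [0.5804, -0.1772, 0.1747]
tool_rot: [-0.001, 0.781, 0.624, -0.0]
contact_force: [0.4, -0.1, 0.1]
gripper_width: 1.002
grasp_force: 0.0
```

>>> carry_out:
  targets: [0,-2,-5,-30,0.5,0,0,0,-40,0,0,0,0,-40,0,0,0,0,-30,0,0,0,0,-15,0,0,0,0,-4,0,0,0,0,0,0,120,0,0,0,0,255,0,0,0,0,255,0,0,0,0,255,0,0,0,0,255,0,0,0,0,255,0,0,0,0,255,0,0,0,0]
  newtons: 80

```text
t: 3.9
eef_pos: [0.5788, -0.1824, 0.0162]
tool_rot: [-0.0, 0.778, 0.628, 0.0]
contact_force: [0.6, -0.6, -0.6]
gripper_width: -0.003
grasp_force: 0.0
```

Run:
```python
import cv2, numpy as np
from station import imaging
from crop import crop
t=imaging.read_camera("top")["frame"][:,:,::-1].copy(); s=imaging.read_camera("scene")["frame"][:,:,::-1].copy()
cv2.imwrite("pics/c.png",np.hstack([crop(t,340,190,80,100,5),crop(s,250,240,80,100,5)]))
```

```text
(no output)
```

View pics/c.png

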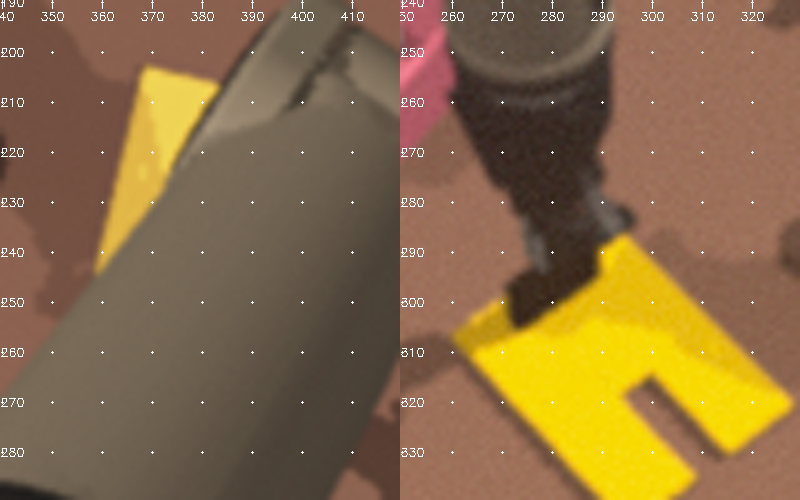

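Run:
```python
from station import bot
o=bot.get_obs(); print({k:o[k] for k in("t","eef_pos","q","gripper_width","grasp_force","contact_force","torque")})
```

```text
{'t': 4.0, 'eef_pos': array([ 0.57880643, -0.18243875,  0.01613736]), 'q': array([-0.16455514,  0.63997436,  0.50212509,  1.88168904, -0.44434793,
        0.73227038,  0.37703714]), 'gripper_width': -0.0012799299086158936, 'grasp_force': 0.0, 'contact_force': array([-0.25271803, -0.20612253, -0.65183109]), 'torque': array([ 0.0056555 , -0.00016098, -0.03793234])}
```

>>> carry_out:
  targets: [255,0,0,2,0,255,0,0,4,0,255,0,0,4,0,255,0,0,0,0,255,0,0,0,0]
  newtons: 80

```text
t: 4.5
eef_pos: [0.579, -0.1824, 0.0265]
tool_rot: [0.0, 0.778, 0.628, 0.0]
contact_force: [0.1, -0.4, -0.6]
gripper_width: -0.001
grasp_force: 0.0
```

Run:
```python
import cv2, numpy as np
from station import imaging
from crop import crop
s=imaging.read_camera("scene")["frame"][:,:,::-1].copy()
cv2.imwrite("pics/d.png",crop(s,250,265,80,60,10))
```

```text
(no output)
```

View pics/d.png

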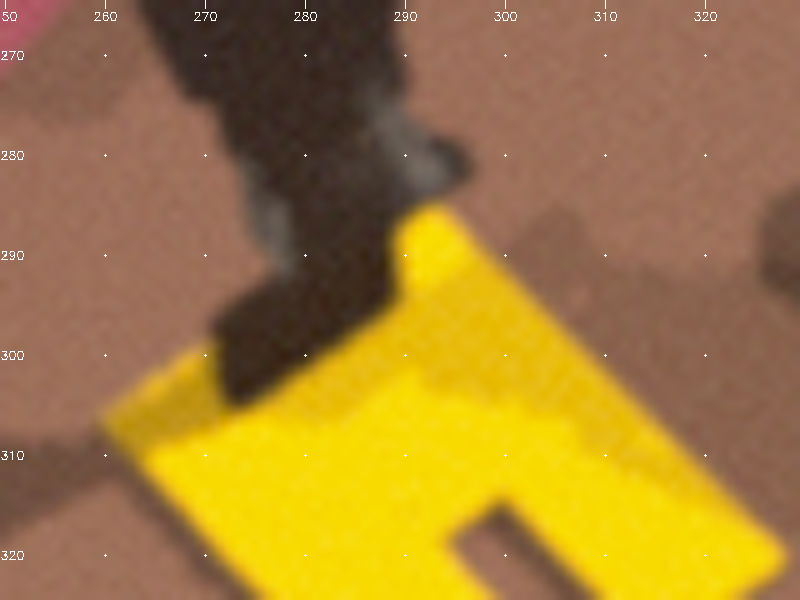

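The gripper seems to be at the handle but reads fully shut. I'll compare the TCP axis and handle projections with the picture.

Run:
```python
from cam import *
s=meta("scene"); o=bot.get_obs(); p=o["eef_pos"]
print("tcp",proj(s,[p+[0,0,h] for h in (0,.02,.05,.1,.15)]).round(1).tolist())
v=[.6545,-.1984,-.2128]
print("handle",proj(s,place(v,[[x,y,z] for x in(-84,-72) for y in(-28,28) for z in(8,46)])).round(1).tolist())
c,sn=np.cos(v[2]),np.sin(v[2]); u=np.array([c,sn,0]); w=np.array([-sn,c,0])
print("x dir +-42, z+30",proj(s,[p+[0,0,.03]+k*u for k in(-.042,.042)]).round(1).tolist(),"y dir",proj(s,[p+[0,0,.03]+k*w for k in(-.042,.042)]).round(1).tolist())
```

```text
tcp [[280.0, 296.6], [279.7, 292.4], [279.2, 286.1], [278.3, 274.9], [277.3, 263.2]]
handle [[270.6, 304.4], [269.7, 296.7], [287.0, 292.8], [286.5, 284.9], [273.4, 307.4], [272.6, 299.7], [289.9, 295.7], [289.4, 287.8]]
x dir +-42, z+30 [[269.5, 280.1], [289.8, 300.8]] y dir [[266.7, 299.3], [292.0, 281.6]]
```

>>> carry_out:
  targets: [0,0,0,0,0,0,0,0,0,0,0,0,0,0,0,0,0,0,0,0,0,0,0,0,0,0,0,0,0,0,0,0,0,0,0,0,0,0,0,0]

```text
t: 5.4
eef_pos: [0.5788, -0.1824, 0.0262]
tool_rot: [-0.0, 0.778, 0.628, 0.0]
contact_force: [-0.1, 0.1, -0.5]
gripper_width: 0.999
grasp_force: 0.0
```

Run:
```python
import cv2
from station import imaging
cv2.imwrite("pics/e1.png",imaging.read_camera("scene")["frame"][:,:,::-1])
```

>>> carry_out:
  targets: [0,0,0,40,0,0,0,0,40,0,0,0,0,40,0,0,0,0,0,0,0,0,0,0,0]

```text
t: 5.95
eef_pos: [0.5795, -0.1824, 0.1471]
tool_rot: [0.001, 0.778, 0.628, 0.001]
contact_force: [0.0, 0.1, -1.0]
gripper_width: 0.995
grasp_force: 0.0
```

Run:
```python
import cv2, numpy as np
from station import imaging
from crop import crop
cv2.imwrite("pics/e2.png",imaging.read_camera("scene")["frame"][:,:,::-1])
a,b=cv2.imread("pics/e1.png"),cv2.imread("pics/e2.png")
cv2.imwrite("pics/e.png",np.hstack([crop(a,245,230,80,110,5),crop(b,245,210,80,110,5)]))
```

```text
(no output)
```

View pics/e.png

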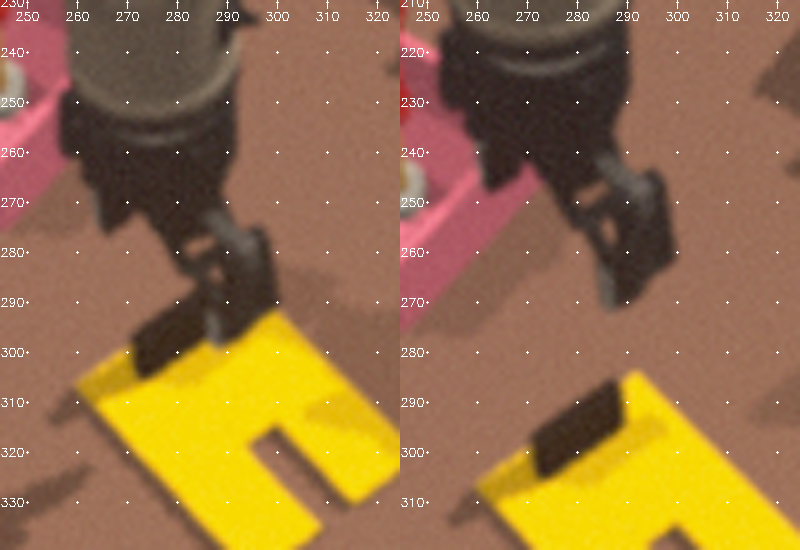

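Picture e shows the fingers closing along the right line, but the tips sit about 9 px higher than the reported TCP would put them. They probably passed above the handle. I'll close the fingers over free bench and touch down to check the true tip height.

>>> carry_out:
  targets: [255,0,40,0,0,255,0,40,0,0,255,0,30,-10,0,255,0,0,-40,0,255,0,0,-40,0,255,0,0,-20,0,255,0,0,-10,0,255,0,0,0,0,255,0,0,0,0]

```text
t: 6.9
eef_pos: [0.5792, -0.0728, 0.0266]
tool_rot: [0.0, 0.779, 0.628, 0.0]
contact_force: [0.2, -0.1, -0.6]
gripper_width: -0.005
grasp_force: 0.0
```

Run:
```python
import cv2, numpy as np
from station import bot,imaging
from cam import proj
o=bot.get_obs(); p=o["eef_pos"]; print(p)
for n in("scene","top"):
    d=imaging.read_camera(n); cv2.imwrite(f"pics/f_{n}.png",d["frame"][:,:,::-1]); print(n,proj(d,[p,p+[0,0,.04]]).round(1).tolist())
```

```text
[ 0.57918304 -0.0727517   0.02655072]
scene [[305.5, 269.5], [305.4, 260.9]]
top [[333.7, 256.4], [334.5, 253.4]]
```

Run:
```python
import cv2, numpy as np
from crop import crop
a,b=cv2.imread("pics/f_scene.png"),cv2.imread("pics/f_top.png")
cv2.imwrite("pics/f.png",np.hstack([crop(a,275,220,66,90,6),crop(b,300,210,66,90,6)]))
```

```text
(no output)
```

View pics/f.png

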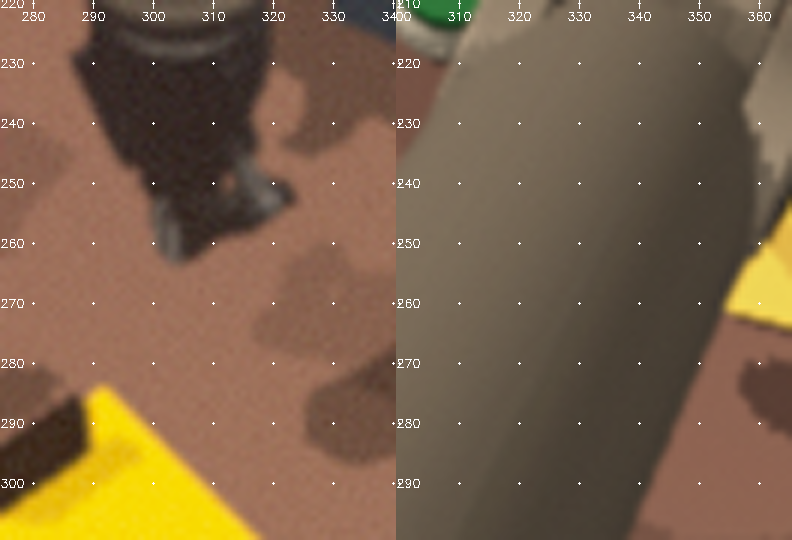

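The shut tip is seen at about (307,262) against an expected (305.5,269.5), so it is really 30–40 mm higher than reported. I'll touch down on the bench in small steps.

>>> carry_out:
  targets: [255,0,0,-10,0,255,0,0,-6,0,255,0,0,-3,0,255,0,0,0,0]

```text
t: 7.4
eef_pos: [0.5784, -0.0723, 0.0066]
tool_rot: [-0.0, 0.778, 0.628, -0.0]
contact_force: [0.4, -0.2, 1.0]
gripper_width: -0.002
grasp_force: 0.0
```

>>> carry_out:
  targets: [255,0,0,-4,0,255,0,0,-4,0,255,0,0,0,0]

```text
t: 7.7
eef_pos: [0.5785, -0.0723, -0.0014]
tool_rot: [-0.0, 0.778, 0.628, -0.0]
contact_force: [0.3, -0.6, 0.5]
gripper_width: -0.002
grasp_force: 0.0
```

>>> carry_out:
  targets: [255,0,0,-3,0,255,0,0,-2,0,255,0,0,0,0]

```text
t: 8.0
eef_pos: [0.5786, -0.0724, -0.0061]
tool_rot: [-0.0, 0.778, 0.628, -0.0]
contact_force: [0.0, -0.1, -0.2]
gripper_width: -0.001
grasp_force: 0.0
```

>>> carry_out:
  targets: [255,0,0,-4,0,255,0,0,-4,0,255,0,0,0,0]

```text
t: 8.3
eef_pos: [0.5784, -0.0723, -0.0144]
tool_rot: [-0.0, 0.778, 0.628, -0.0]
contact_force: [0.1, 0.1, 0.2]
gripper_width: 0.002
grasp_force: 0.0
```

>>> carry_out:
  targets: [255,0,0,-3,0,255,0,0,-2,0,255,0,0,0,0]

```text
t: 8.6
eef_pos: [0.5786, -0.0724, -0.0191]
tool_rot: [-0.0, 0.778, 0.628, -0.0]
contact_force: [-0.1, 0.8, 0.1]
gripper_width: -0.003
grasp_force: 0.0
```

>>> carry_out:
  targets: [255,0,0,-2,0,255,0,0,-2,0,255,0,0,0,0]

```text
t: 8.9
eef_pos: [0.5787, -0.0724, -0.0231]
tool_rot: [-0.0, 0.778, 0.628, -0.0]
contact_force: [0.2, 0.1, 0.8]
gripper_width: 0.002
grasp_force: 0.0
```

>>> carry_out:
  targets: [255,0,0,-2,0,255,0,0,-2,0,255,0,0,0,0]

```text
t: 9.2
eef_pos: [0.5787, -0.0724, -0.0271]
tool_rot: [-0.0, 0.778, 0.628, -0.0]
contact_force: [0.9, 1.1, -0.4]
gripper_width: -0.0
grasp_force: 0.0
```

>>> carry_out:
  targets: [255,0,0,-2,0,255,0,0,-2,0,255,0,0,0,0]

```text
t: 9.5
eef_pos: [0.5786, -0.0724, -0.0311]
tool_rot: [-0.0, 0.778, 0.628, -0.0]
contact_force: [0.0, -0.2, -0.1]
gripper_width: -0.002
grasp_force: 0.0
```

>>> carry_out:
  targets: [255,0,0,-2,0,255,0,0,0,0]

```text
t: 9.7
eef_pos: [0.5787, -0.0724, -0.033]
tool_rot: [-0.0, 0.778, 0.628, -0.0]
contact_force: [-0.2, -0.5, -0.6]
gripper_width: -0.001
grasp_force: 0.0
```

>>> carry_out:
  targets: [255,0,0,-2,0,255,0,0,0,0]

```text
t: 9.9
eef_pos: [0.5787, -0.0724, -0.035]
tool_rot: [-0.0, 0.778, 0.628, -0.0]
contact_force: [0.4, -0.9, 0.0]
gripper_width: 0.0
grasp_force: 0.0
```

>>> carry_out:
  targets: [255,0,0,-2,0,255,0,0,0,0]

```text
t: 10.1
eef_pos: [0.579, -0.0724, -0.036]
tool_rot: [-0.0, 0.779, 0.628, 0.0]
contact_force: [-2.5, 2.0, 9.8]
gripper_width: -0.001
grasp_force: 4.8
```

Contact comes at a reported z of -0.0355, so the true tip height is the reported z plus 35.5 mm. Now I'll regrasp the handle with that correction.

>>> carry_out:
  targets: [255,0,0,30,0,0,0,0,40,0,0,0,0,32,0,0,0,-35,0,0,0,0,-40,0,0,0,0,-35,0,0,0,0,0,0,0,0,0,0,-30,0,0,0,0,-30,0,0,0,0,-20,0,0,0,0,-6,0,0,0,0,0,0,255,0,0,0,0,255,0,0,0,0,255,0,0,0,0,255,0,0,0,0,255,0,0,0,0,255,0,0,0,0,255,0,0,0,0]
  newtons: 80

```text
t: 12.0
eef_pos: [0.5793, -0.1825, -0.0202]
tool_rot: [0.0, 0.778, 0.628, 0.0]
contact_force: [-1.5, 1.7, 5.3]
gripper_width: 0.126
grasp_force: 78.4
```

>>> carry_out:
  targets: [255,0,0,5,0,255,0,0,10,0,255,0,0,20,0,255,0,0,30,0,255,0,0,30,0,255,0,0,30,0,255,0,0,20,0,255,0,0,5,0,255,0,0,0,0]

```text
t: 12.9
eef_pos: [0.579, -0.1824, 0.1298]
tool_rot: [0.0, 0.778, 0.628, 0.0]
contact_force: [-0.6, 0.4, -2.0]
gripper_width: 0.126
grasp_force: 78.2
```

>>> carry_out:
  targets: [255,0,10,0,0.5,255,0,20,0,1,255,0,20,0,1,255,0,20,0,1,255,0,20,0,1,255,0,20,0,1,255,0,20,0,1,255,0,20,0,1,255,-5,20,0,1,255,-10,20,0,1,255,-15,20,0,1,255,-15,20,0,1,255,-15,20,0,1,255,-15,20,0,1,255,-15,20,0,1,255,-15,20,0,1,255,-15,20,0,1,255,-15,14,0,1,255,-10,0,0,0.7,255,-5,0,0,0]

```text
t: 14.9
eef_pos: [0.4271, 0.1613, 0.1283]
tool_rot: [-0.0, 0.669, 0.743, -0.001]
contact_force: [0.4, -0.1, -2.0]
gripper_width: 0.124
grasp_force: 78.0
```

>>> carry_out:
  targets: [255,0,0,0,0,255,0,0,0,0]

```text
t: 15.1
eef_pos: [0.4293, 0.1608, 0.1292]
tool_rot: [0.0, 0.67, 0.742, 0.0]
contact_force: [0.5, 0.5, -2.5]
gripper_width: 0.127
grasp_force: 78.0
```

>>> carry_out:
  targets: [255,0,0,-20,0,255,0,0,-30,0,255,0,0,-25,0,255,0,0,-15,0,255,0,0,0,0,255,0,0,0,0]

```text
t: 15.7
eef_pos: [0.4296, 0.161, 0.0394]
tool_rot: [0.0, 0.67, 0.743, -0.0]
contact_force: [-0.2, 0.4, -1.0]
gripper_width: 0.126
grasp_force: 78.0
```

Run:
```python
import cv2, numpy as np
from station import bot,imaging
from crop import crop
print(bot.get_obs()["eef_pos"])
t=imaging.read_camera("top")["frame"][:,:,::-1].copy(); s=imaging.read_camera("scene")["frame"][:,:,::-1].copy()
cv2.imwrite("pics/g_top.png",t); cv2.imwrite("pics/g_scene.png",s)
cv2.imwrite("pics/g.png",np.hstack([crop(t,197,214,57,85,7),crop(s,295,175,100,85,4)[:, :400] if 0 else cv2.copyMakeBorder(crop(s,308,178,66+0,85,6),0,85,0,0,cv2.BORDER_CONSTANT)]))
```

```text
[0.42962426 0.16104031 0.03941743]
```

View pics/g.png

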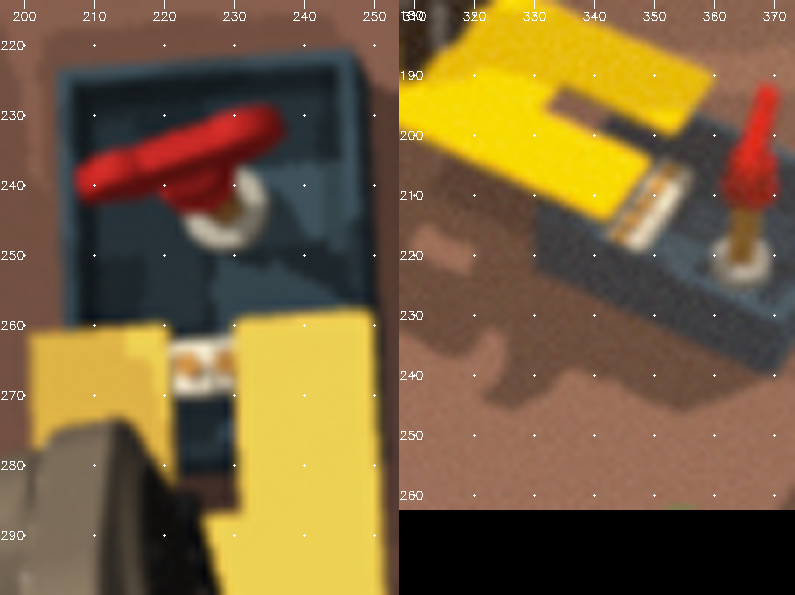

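The cover is held level with its slot facing the stud. The front edge in the top view runs (200.5,261.4)–(249.6,257.5). The stud ring is at (228.8,243.1) in the top view and (364.5,220.8) in the scene view.

```bash
cat > m2.py <<'E'
from cam import *
t,s=meta("top"),meta("scene")
K=[[52,55,8],[52,11,8],[52,-11,8],[52,-55,8]]
ot=[[200.5,261.4],[220.2,259.5],[230.4,258.8],[249.6,257.5]]
os=[[360.2,189.5],[353.8,200.3],[349.7,204.2],[342.2,214.5],[334,192],[331.7,195]]
L2=K+[[-11,11,8],[-11,-11,8]]
def world(v,L):
    return place(v[:3],np.array(L)+np.c_[np.zeros((len(L),2)),np.array(L)[:,0]*v[4]],v[3])
def r(v): return np.concatenate([(proj(t,world(v,K))-ot).ravel(),(proj(s,world(v,L2))-os).ravel()])
f=least_squares(lambda v:np.r_[r(v),(v[4])*50],[.5,.17,.1,.06,0],loss="soft_l1"); print("cover x y yaw z pitch",f.x.round(4)); print(r(f.x).reshape(-1,2).round(1).tolist())
for nm,a,b in [("ring",[228.8,243.1],[364.5,220.8])]:
    g=least_squares(lambda p:np.r_[proj(t,p)[0]-a,proj(s,p)[0]-b],[.6,.18,.01]); print(nm,g.x.round(4),g.fun.round(2))
# inner+outer rim refit, top and scene
bt=(t,[[45,50,45],[45,-50,45],[-90,-50,45],[-90,50,45]],[[204.9,223.5],[247.1,220.6],[250.6,276.5],[206.4,279.6]])
bs=(s,[[-90,50,45],[-90,-50,45],[45,50,45],[45,-50,45]],[[346.7,191.8],[330.8,212.8],[386.3,209],[370.5,230.7]])
print("box",fit([bt,bs],[.6,.18,.1])[0].round(4))
# wing: ends of upper edge at nut height
E
python3 m2.py
```

```text
cover x y yaw z pitch [ 0.5066  0.1695  0.108   0.0624 -0.0014]
[[0.4, -0.3], [0.1, 0.1], [-0.4, 0.0], [-0.2, -0.2], [0.1, 0.7], [-0.5, -0.7], [-0.0, 0.2], [0.2, -0.4], [0.5, -0.6], [-0.8, 1.1]]
ring [0.6063 0.1787 0.0162] [-0.05 -0.06 -0.09  0.03]
box [0.6065 0.179  0.1031]
```

>>> carry_out:
  targets: [255,0,0,-6,0,255,0,0,-4.5,0,255,0,0,0,0,255,10,1,0,0,255,15,1.5,0,0,255,15,1.4,0,0,255,10,0.9,0,0,255,0,0,0,0]

```text
t: 16.7
eef_pos: [0.4809, 0.1665, 0.0289]
tool_rot: [0.001, 0.67, 0.743, 0.001]
contact_force: [-0.5, -0.2, -1.6]
gripper_width: 0.128
grasp_force: 78.2
```

>>> carry_out:
  targets: [255,8,0.8,0,0,255,8,0.8,0,0,255,8,0.8,0,0,255,0,0,0,0]

```text
t: 17.1
eef_pos: [0.5044, 0.169, 0.0289]
tool_rot: [0.0, 0.669, 0.743, 0.001]
contact_force: [-0.5, 0.4, -1.6]
gripper_width: 0.127
grasp_force: 78.2
```

>>> carry_out:
  targets: [255,8,0.8,0,0,255,8,0.8,0,0,255,6,0.4,0,0,255,4,0.4,0,0,255,0,0,0,0,255,0,0,0,0]

```text
t: 17.7
eef_pos: [0.5286, 0.171, 0.0286]
tool_rot: [-0.0, 0.669, 0.743, -0.0]
contact_force: [-0.7, -0.8, -2.4]
gripper_width: 0.126
grasp_force: 78.2
```

>>> carry_out:
  targets: [255,0.7,-0.5,-2,0,255,0,0,-2,0,255,0,0,-1,0,255,0,0,0,0]

```text
t: 18.1
eef_pos: [0.5293, 0.1706, 0.0234]
tool_rot: [-0.0, 0.669, 0.743, -0.0]
contact_force: [-0.4, 0.2, -1.9]
gripper_width: 0.128
grasp_force: 78.2
```

>>> carry_out:
  targets: [255,0,0,-1,0,255,0,0,-0.5,0,255,0,0,0,0]

```text
t: 18.4
eef_pos: [0.5295, 0.1707, 0.0222]
tool_rot: [-0.0, 0.669, 0.743, -0.0]
contact_force: [0.5, -0.5, -1.7]
gripper_width: 0.13
grasp_force: 78.2
```

>>> carry_out:
  targets: [255,0,0,-1,0,255,0,0,-0.5,0,255,0,0,0,0]

```text
t: 18.7
eef_pos: [0.5297, 0.1707, 0.0218]
tool_rot: [-0.0, 0.669, 0.743, 0.0]
contact_force: [-3.6, -0.7, 10.0]
gripper_width: 0.122
grasp_force: 80.0
```

>>> carry_out:
  targets: [255,0,0,-1,0,255,0,0,0,0]

```text
t: 18.9
eef_pos: [0.5296, 0.1708, 0.0217]
tool_rot: [-0.001, 0.669, 0.743, 0.0]
contact_force: [-7.3, -1.7, 20.8]
gripper_width: 0.124
grasp_force: 81.7
```

>>> carry_out:
  targets: [255,0,0,1.5,0,150,0,0,0,0,150,0,0,0,0,150,0,0,0,0,150,0,0,0,0,150,0,0,20,0,150,0,0,40,0,150,0,0,50,0,150,0,0,10,0,150,0,0,0,0]

```text
t: 19.9
eef_pos: [0.5311, 0.1713, 0.1432]
tool_rot: [0.001, 0.669, 0.743, 0.002]
contact_force: [0.0, -0.5, -0.4]
gripper_width: 0.413
grasp_force: 0.0
```

Run:
```python
import cv2, numpy as np
from station import bot,imaging
from crop import crop
print(bot.get_obs()["eef_pos"])
t=imaging.read_camera("top")["frame"][:,:,::-1].copy(); s=imaging.read_camera("scene")["frame"][:,:,::-1].copy()
cv2.imwrite("pics/h_top.png",t); cv2.imwrite("pics/h_scene.png",s)
cv2.imwrite("pics/h.png",np.hstack([crop(t,197,214,57,75,7),crop(s,325,170,66,87,6)[:525]]))
```

```text
[0.53106952 0.17132286 0.14317763]Traceback (most recent call last):
  File "<stdin>", line 7, in <module>
    return _nx.concatenate(arrs, 1, dtype=dtype, casting=casting)
           ~~~~~~~~~~~~~~~^^^^^^^^^^^^^^^^^^^^^^^^^^^^^^^^^^^^^^^
ValueError: all the input array dimensions except for the concatenation axis must match exactly, but along dimension 0, the array at index 0 has size 525 and the array at index 1 has size 522
```

Run:
```python
from cam import *
import cv2
t=meta("top"); s=meta("scene"); im=t["frame"].astype(int)
def unproj(d,uv,z):
    f=240/np.tan(np.radians(d["fov_y"]/2)); r=d["pose"][:3,:3]@np.array([(uv[0]-d["cx"])/f,-(uv[1]-d["cy"])/f,-1]); c=d["pose"][:3,3]
    return c+r*(z-c[2])/r[2]
for z in(.100,.108):
    a,b=unproj(t,(207.9,240.2),z),unproj(t,(236.8,230.9),z); e=a-b
    print(z,a.round(4),b.round(4),"len",np.hypot(*e[:2]).round(4),"dir",np.arctan2(e[1],e[0]).round(3),"mid",((a+b)/2).round(4))
m=((im[:,:,0]>110)&(im[:,:,1]<60)&(im[:,:,2]<60))
sub=np.zeros_like(m); sub[222:250,202:245]=m[222:250,202:245]
ys,xs=np.nonzero(sub); print("px",len(xs),xs.min(),xs.max(),ys.min(),ys.max(),cv2.minAreaRect(np.c_[xs,ys].astype(np.float32)))
# silhouette fit of wing in both cameras: yaw,z with axis fixed
ax=np.array([.6064,.1789])
def wing(yaw,z):
    c,sn=np.cos(yaw),np.sin(yaw); P=[]
    for u in np.linspace(-34,34,8):
        for w in(-5,5):
            for h in(22,47): P.append([ax[0]+(c*u-sn*w)/1e3,ax[1]+(sn*u+c*w)/1e3,z+h/1e3])
    return np.array(P)
def mask(d,P):
    k=np.zeros((480*4,640*4),np.uint8); q=proj(d,P)*4+2
    cv2.fillConvexPoly(k,cv2.convexHull(q.astype(np.int32)),1); return cv2.resize(k.astype(np.float32),(640,480),interpolation=cv2.INTER_AREA)
ims=s["frame"].astype(int); ms=(ims[:,:,0]>110)&(ims[:,:,1]<70)&(ims[:,:,2]<70); ss=np.zeros_like(ms); ss[185:214,358:376]=ms[185:214,358:376]
print("scene px",ss.sum())
best=[]
for y in np.arange(1.2,2.3,.02):
    for z in (.062,.0635,.065):
        it=0
        for d,M in((t,sub),(s,ss)):
            k=mask(d,wing(y,z)); it+=np.minimum(k,M).sum()/np.maximum(k,M).sum()
        best.append((it,y,z))
print(sorted(best)[-5:])
```

```text
0.1 [0.5953 0.2108 0.1   ] [0.6183 0.1478 0.1   ] len 0.0671 dir 1.921 mid [0.6068 0.1793 0.1   ]
0.108 [0.5937 0.209  0.108 ] [0.6165 0.1465 0.108 ] len 0.0666 dir 1.921 mid [0.6051 0.1778 0.108 ]
px 88 218 236 230 241 ((227.62069702148438, 235.5517120361328), (10.027548789978027, 18.9409236907959), 68.19859313964844)
scene px 87
[(np.float32(0.92933357), np.float64(1.9800000000000006), 0.065), (np.float32(0.93493044), np.float64(1.9800000000000006), 0.0635), (np.float32(0.9355014), np.float64(2.000000000000001), 0.0635), (np.float32(0.94300616), np.float64(1.9800000000000006), 0.062), (np.float32(0.9452561), np.float64(2.000000000000001), 0.062)]
```

>>> carry_out:
  targets: [100,15,1.5,0,3,100,20,2,0,4,100,20,2,0,4,100,15,1.5,0,3,100,5,0.6,0,0,100,0,0,0,0,100,0,0,0,0]
  newtons: 40

```text
t: 20.8
eef_pos: [0.6034, 0.178, 0.1403]
tool_rot: [-0.001, 0.574, 0.819, -0.001]
contact_force: [-0.6, 0.6, 0.1]
gripper_width: 0.606
grasp_force: 0.0
```

```bash
cat > st.py <<'E'
from station import bot; import numpy as np
o=bot.get_obs(); q=o["tool_rot"]; print(round(o["t"],2),o["eef_pos"].round(4),"yaw",round(2*np.arctan2(q[2],q[1])-np.pi/2,4),"q",o["q"].round(2),"F",o["contact_force"].round(1),"M",o["torque"].round(2),o["gripper_width"],o["grasp_force"])
E
python3 st.py
```

```text
20.8 [0.6034 0.178  0.1403] yaw 0.3473 q [-0.69  0.48  0.41  1.74 -0.23  0.97  0.16] F [-0.6  0.6  0.1] M [ 0. -0.  0.] 0.6055425579451509 0.0
```

>>> carry_out:
  targets: [100,3,1,-20,0,100,0,0,-30,0,100,0,0,-20,0,100,0,0,-12,0,100,0,0,-4,0,100,0,0,0,0]

```text
t: 21.4
eef_pos: [0.6074, 0.1793, 0.0553]
tool_rot: [-0.0, 0.574, 0.819, -0.0]
contact_force: [0.5, 0.2, -0.6]
gripper_width: 0.608
grasp_force: 0.0
```

>>> carry_out:
  targets: [200,0,0,0,0,255,0,0,0,0,255,0,0,0,0,255,0,0,0,0,255,0,0,0,0,255,0,0,0,0]

```text
t: 22.0
eef_pos: [0.6079, 0.1794, 0.056]
tool_rot: [0.0, 0.574, 0.819, 0.0]
contact_force: [-1.7, -0.9, 6.1]
gripper_width: 0.105
grasp_force: 43.2
```

```bash
python3 st.py
```

```text
22.0 [0.6079 0.1794 0.056 ] yaw 0.3485 q [-0.65  0.59  0.37  1.79 -0.28  0.81  0.2 ] F [-1.7 -0.9  6.1] M [-0.11  0.41  0.04] 0.10511370918947385 43.203278705477715
```

>>> carry_out:
  targets: [255,0,0,-0.3,-4,255,0,0,-0.5,-8,255,0,0,-0.5,-8,255,0,0,-0.5,-8,255,0,0,0,0]

```text
t: 22.5
eef_pos: [0.6078, 0.1794, 0.0541]
tool_rot: [0.0, 0.756, 0.654, 0.0]
contact_force: [-2.2, -0.5, 7.1]
gripper_width: 0.105
grasp_force: 43.3
```

```bash
python3 st.py
```

```text
22.5 [0.6078 0.1794 0.0541] yaw -0.1442 q [-0.74  0.62  0.5   1.8  -0.38  0.82 -0.2 ] F [-2.2 -0.5  7.1] M [-0.15  0.49 -0.17] 0.10471109403202032 43.338307589292526
```

>>> carry_out:
  targets: [255,0,0,-0.5,-8,255,0,0,-0.6,-8,255,0,0,-0.5,-8,255,0,0,-0.5,-8,255,0,0,-0.6,-8,255,0,0,-0.5,-8,255,0,0,-0.5,-8,255,0,0,-0.6,-8,255,0,0,-0.5,-8,255,0,0,-0.5,-8,255,0,0,-0.6,-8,255,0,0,-0.5,-8,255,0,0,-0.5,-8,255,0,0,-0.6,-8,255,0,0,0,0]

```text
t: 24.0
eef_pos: [0.6075, 0.1796, 0.0465]
tool_rot: [-0.0, 0.965, -0.261, -0.0]
contact_force: [-3.2, 1.4, 8.9]
gripper_width: 0.105
grasp_force: 43.7
```

```bash
python3 st.py
```

```text
24.0 [0.6075 0.1796 0.0465] yaw -2.0986 q [-1.03  0.82  0.98  1.82 -0.82  0.97 -1.79] F [-3.2  1.4  8.9] M [ 0.16  0.89 -0.13] 0.10475713719425382 43.69389586150646
```

>>> carry_out:
  targets: [100,0,0,0,0,100,0,0,0,0,100,0,0,0,0,100,0,0,0,0,100,0,0,20,0,100,0,0,30,0,100,0,0,10,8,100,0,0,0,8,100,0,0,0,8,100,0,0,0,8,100,0,0,0,8,100,0,0,0,8,100,0,0,0,8,100,0,0,0,8,100,0,0,0,8,100,0,0,0,8,100,0,0,0,8,100,0,0,0,8]

```text
t: 25.8
eef_pos: [0.6082, 0.1786, 0.1075]
tool_rot: [0.001, 0.838, 0.546, 0.001]
contact_force: [-1.1, -0.3, -0.3]
gripper_width: 0.605
grasp_force: 0.0
```

>>> carry_out:
  targets: [100,0,0,0,8,100,0,0,0,8,100,0,0,0,8,100,0,0,0,8,100,0,0,0,8,100,0,0,0,8,100,0,0,0,8,100,0,0,0,8,100,0,0,0,8,100,0,0,0,8,100,0,0,0,4,100,0,0,0,0,100,0,0,0,0]

```text
t: 27.1
eef_pos: [0.6081, 0.1786, 0.1068]
tool_rot: [0.001, 0.261, 0.965, 0.0]
contact_force: [-0.3, 0.2, -0.1]
gripper_width: 0.606
grasp_force: 0.0
```

```bash
python3 st.py
```

```text
27.1 [0.6081 0.1786 0.1068] yaw 1.0436 q [-0.57  0.51  0.26  1.75 -0.16  0.9   0.79] F [-0.3  0.2 -0.1] M [-0.    0.05  0.06] 0.6064671302952036 0.0
```

>>> carry_out:
  targets: [100,-1,0.5,-20,0,100,0,0,-25,0,100,0,0,-12,0,100,0,0,-3,0,100,0,0,0,0,200,0,0,0,0,255,0,0,0,0,255,0,0,0,0,255,0,0,0,0,255,0,0,0,0]

```text
t: 28.1
eef_pos: [0.6071, 0.1799, 0.0467]
tool_rot: [0.0, 0.259, 0.966, 0.0]
contact_force: [-0.8, -0.8, 4.4]
gripper_width: 0.108
grasp_force: 43.2
```

>>> carry_out:
  targets: [255,0,0,-0.3,-4,255,0,0,-0.5,-8,255,0,0,-0.5,-8,255,0,0,-0.6,-8,255,0,0,0,0]

```text
t: 28.6
eef_pos: [0.6074, 0.1802, 0.0448]
tool_rot: [0.001, 0.487, 0.874, 0.001]
contact_force: [-0.7, 0.4, 6.3]
gripper_width: 0.104
grasp_force: 43.4
```

```bash
python3 st.py
```

```text
28.6 [0.6074 0.1802 0.0448] yaw 0.5541 q [-0.65  0.6   0.36  1.8  -0.28  0.79  0.41] F [-0.7  0.4  6.3] M [-0.07  0.03 -0.13] 0.10415939000052613 43.36192075163126
```

>>> carry_out:
  targets: [255,0,0,-0.5,-8,255,0,0,-0.5,-8,255,0,0,-0.6,-8,255,0,0,-0.5,-8,255,0,0,-0.5,-7,255,0,0,0,0,255,0,0,0,0]

```text
t: 29.3
eef_pos: [0.6078, 0.1802, 0.0423]
tool_rot: [0.001, 0.749, 0.663, 0.001]
contact_force: [1.2, 0.4, 5.4]
gripper_width: 0.106
grasp_force: 43.2
```

```bash
python3 st.py
```

```text
29.3 [0.6078 0.1802 0.0423] yaw -0.1218 q [-0.77  0.64  0.53  1.81 -0.43  0.81 -0.14] F [1.2 0.4 5.4] M [ 0.07 -0.19 -0.09] 0.1055630118677183 43.22398982942104
```

>>> carry_out:
  targets: [255,0,0,-0.3,-4,255,0,0,-0.2,-3,255,0,0,0,0,255,0,0,0,0]

```text
t: 29.7
eef_pos: [0.6079, 0.1802, 0.0418]
tool_rot: [0.0, 0.788, 0.616, 0.001]
contact_force: [1.1, 0.7, 4.9]
gripper_width: 0.103
grasp_force: 43.3
```

```bash
python3 st.py
```

```text
29.7 [0.6079 0.1802 0.0418] yaw -0.244 q [-0.79  0.65  0.57  1.81 -0.46  0.81 -0.24] F [1.1 0.7 4.9] M [ 0.03 -0.22 -0.11] 0.10288706247899991 43.25769502669573
```

>>> carry_out:
  targets: [255,0,0,-0.2,-3,255,0,0,-0.2,-2,255,0,0,0,0,255,0,0,0,0]

```text
t: 30.1
eef_pos: [0.608, 0.1802, 0.0417]
tool_rot: [0.0, 0.814, 0.581, 0.001]
contact_force: [0.4, -0.2, 7.5]
gripper_width: 0.105
grasp_force: 43.6
```

```bash
python3 st.py
```

```text
30.1 [0.608  0.1802 0.0417] yaw -0.331 q [-0.8   0.66  0.59  1.81 -0.48  0.82 -0.31] F [ 0.4 -0.2  7.5] M [ 0.05 -0.06  0.01] 0.10493160353874872 43.57132449746132
```

>>> carry_out:
  targets: [255,0,0,0,-3,255,0,0,0,0,255,0,0,0,0]

```text
t: 30.4
eef_pos: [0.608, 0.1802, 0.0417]
tool_rot: [0.0, 0.829, 0.559, 0.001]
contact_force: [0.9, 0.4, 6.7]
gripper_width: 0.108
grasp_force: 43.5
```

```bash
python3 st.py
```

```text
30.4 [0.608  0.1802 0.0417] yaw -0.3833 q [-0.81  0.66  0.6   1.81 -0.49  0.82 -0.35] F [0.9 0.4 6.7] M [ 0.05 -0.05  0.02] 0.10803077754404133 43.50401200354099
```

>>> carry_out:
  targets: [255,0,0,0,-3,255,0,0,0,0,255,0,0,0,0]

```text
t: 30.7
eef_pos: [0.608, 0.1802, 0.0416]
tool_rot: [0.0, 0.843, 0.538, 0.001]
contact_force: [1.0, -0.9, 6.4]
gripper_width: 0.106
grasp_force: 43.4
```

```bash
python3 st.py
```

```text
30.7 [0.608  0.1802 0.0416] yaw -0.4357 q [-0.82  0.67  0.61  1.81 -0.51  0.82 -0.39] F [ 1.  -0.9  6.4] M [ 0.04 -0.05 -0.02] 0.10634561750449623 43.44027556478977
```

```bash
cat > av.py <<'E'
from station import bot,imaging; import numpy as np
F=[]
for i in range(8):
    imaging.read_camera("top"); o=bot.get_obs(); F.append(np.r_[o["contact_force"],o["torque"]])
print(np.mean(F,0).round(3),np.std(F,0).round(3))
E
python3 av.py
```

```text
[ 9.490e-01  1.430e-01  6.884e+00  6.400e-02 -1.350e-01  6.000e-03] [0.464 0.368 0.337 0.014 0.029 0.027]
```

>>> carry_out:
  targets: [255,0,0,0,-2,255,0,0,0,0,255,0,0,0,0]

```text
t: 31.4
eef_pos: [0.608, 0.1802, 0.0416]
tool_rot: [0.0, 0.852, 0.523, 0.001]
contact_force: [1.4, 0.7, 5.6]
gripper_width: 0.106
grasp_force: 43.4
```

```bash
python3 av.py; python3 st.py
```

```text
[ 1.145  0.648  6.443  0.048 -0.151  0.086] [0.535 0.337 0.341 0.037 0.028 0.027]
31.8 [0.6081 0.1802 0.0416] yaw -0.4703 q [-0.83  0.67  0.62  1.81 -0.51  0.83 -0.42] F [0.8 0.4 5.8] M [ 0.04 -0.14  0.12] 0.10589244342508108 43.39862935245037
```

>>> carry_out:
  targets: [255,0,0,0,-2,255,0,0,0,0,255,0,0,0,0]

```text
t: 32.1
eef_pos: [0.6081, 0.1802, 0.0416]
tool_rot: [0.0, 0.861, 0.508, 0.001]
contact_force: [0.9, 0.1, 6.1]
gripper_width: 0.102
grasp_force: 43.4
```

```bash
python3 av.py; python3 st.py
```

```text
[ 1.242  0.525  6.012  0.02  -0.216  0.099] [0.365 0.445 0.298 0.022 0.036 0.025]
32.5 [0.6081 0.1802 0.0416] yaw -0.5052 q [-0.83  0.67  0.63  1.81 -0.52  0.83 -0.45] F [1.1 0.7 6.5] M [ 0.01 -0.23  0.1 ] 0.10762058486933675 43.35933532565832
```

>>> carry_out:
  targets: [100,0,0,0,0,100,0,0,0,0,100,0,0,0,0,100,0,0,0,0,100,0,0,10,0,100,0,0,30,0,100,0,0,40,0,100,0,0,40,0,100,-30,-30,0,0,100,-30,-40,0,0,100,-30,-40,0,0,100,-20,-40,0,0,100,0,-40,0,0,100,0,0,0,0]

```text
t: 33.9
eef_pos: [0.4956, -0.016, 0.1617]
tool_rot: [0.0, 0.864, 0.504, 0.001]
contact_force: [0.7, 0.5, 1.1]
gripper_width: 0.608
grasp_force: 0.0
```

```bash
python3 - <<'E'
import cv2, numpy as np
from cam import *
from crop import crop
t=meta("top"); s=meta("scene")
T=t["frame"][:,:,::-1].copy(); S=s["frame"][:,:,::-1].copy()
cv2.imwrite("pics/k.png",np.hstack([crop(T,192,210,62,86,6)[:516],crop(S,328,175,66,86,6)]))
v=[.6064,.1789,.1035]; K=[[52,55,50],[52,-55,50],[-97,-55,50],[-97,55,50]]
print("cover seated expected",proj(t,place(v,K)).round(1).tolist(),proj(s,place(v,K)).round(1).tolist())
w=-.505+np.pi/2
for d in(t,s): print("wing tips expected",proj(d,[[v[0]+k*np.cos(w),v[1]+k*np.sin(w),.096] for k in(-.033,.033)]).round(1).tolist())
E
python3 st.py
```

```text
cover seated expected [[202.0, 220.3], [248.8, 216.8], [252.0, 279.8], [203.9, 283.4]] [[389.7, 208.2], [372.6, 233.0], [327.2, 212.4], [345.5, 189.0]]
wing tips expected [[235.3, 243.4], [210.5, 228.8]]
wing tips expected [[356.3, 206.1], [376.9, 199.2]]
34.0 [ 0.4967 -0.011   0.1612] yaw -0.5094 q [-0.81  0.29  0.85  2.05 -0.28  0.91 -0.32] F [0.4 0.7 0.4] M [ 0.03 -0.02  0.02] 0.6086932234639985 0.0
```

View pics/k.png

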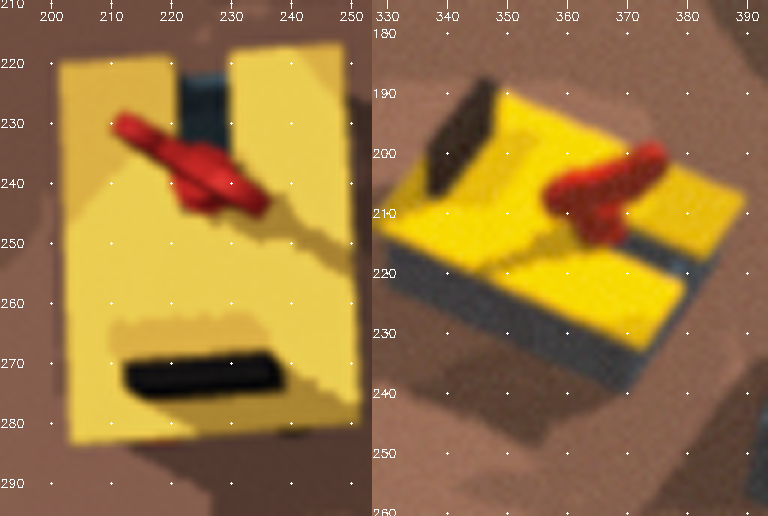

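The picture shows the cover seated: its corners in the top view, (201,219.5) to (251.5,280.5), are within about 1 px of the expected ones. The wing tips, near (211,229) and (236,243), are also where they should be, and the gripper is clear.

```bash
python3 -c "
from station import bot
print(bot.hand_in())"
```

```text
the job is handed in; nothing more can be done
None
```

I handed the job in after 34 s of robot time: the cover is seated flat on the small slate box, the wing nut is tightened onto it and released, and the arm is clear, but `hand_in()` returned no verdict and the nut's press force was inferred from rising turning torque, not measured.

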